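Index the pot turntable by its pull-and-turn plunger

TASK

Bring the next face of the fresh square pot round: pull up the sprung T-handle of the index plunger, turn it clockwise and let it drop into its raised park notch, so that the turntable is free, then swing the turntable anticlockwise (seen from above) by its handle peg. Turn the T-handle back and let the plunger drop fully home in the notch of the next index segment, which is clamped roughly a quarter turn on, and leave everything locked and released. Feel for the stops and the notch and never force the plunger or the disc; do not touch the pot, which rides along in the middle of the disc, and leave everything else on the bench where it is.

Things in the scene. Friction and masses are not known exactly. Their poses are not given: they have to be found in the camera images.
- turntable: grey foot of the indexing turntable, fixed to the bench: round, radius 98 mm, with a bracket on its -y side that reaches up round the disc's edge to the index plunger, whose upright axis stands at x = 0, y = -132 mm. Origin on the bench under the disc's axis, z up, +x roughly away from the robot. A free disc drags with about 1 N at the peg, some 3 N more while the pin rides.
- disc: rotating disc: metal index plate, radius 142 mm, 28 to 35.5 mm above the bench, plywood top, radius 110 mm, up to 50 mm, rubber pad up to 52 mm. Origin on its axis at bench height. The 8 mm blunt pin starts in a notch of the plate; onto its rim, 1 mm proud, are clamped 64 degree long index segments, each with an open notch amid, 11 mm wide, 132 mm from the axis, for the pin.
- peg_top (a point): centre of the top of the disc's handle peg: black, round, upright, 18 mm in diameter, 96 mm from the disc's axis; top 114 mm above the bench, 64 mm above the plywood. It starts at +y of the turntable (its left side) and ends near -x (its front, towards the robot). The next segment is clamped by hand, so its notch comes 76 to 104 degrees on from the start; there the pin stops the disc hard.
- indexer: fixed metal sleeve and head that guide the plunger; origin at bench height on the plunger's axis, axes as the turntable's. Sleeve 34 mm in diameter, its high walls end 82 mm above the bench; between them two deep slots (locked) and, 60 degrees clockwise of each, a shallow park notch for the spindle's 5 mm cross pin. Both are 8.4 mm wide at 13 mm radius: about 7 degrees of play either way.
- grip: the spindle with the black T-handle, index pin and cross pin; origin on the plunger's axis, at bench height when the plunger is home, y along the T-bar. The T-bar is 44 mm long (y), 14 mm thick (x: grasp across this), 28 mm high, from 90 to 118 mm above the bench when home.
- grip_top (a point): centre of the upper face of the T-bar, 118 mm above the bench when the plunger is home; its y axis runs along the bar, which points at the disc's axis when locked.
- plunger (a joint): how far the plunger is pulled up, m: 0 fully home in a notch (disc locked), about 0.006 to 0.007 while its pin rides on the plate or a segment, 0.010 parked (disc free), 0.0125 on the land beside the park notch. It must be above 0.0125 to be turned and meets a stop at 0.018. A spring pulls it down with 4 N when home, 0.25 N more per mm; the spindle weighs 0.7 N.
- knob (a joint): how far the T-handle is turned clockwise (seen from above), rad: 0 locked, 1.05 (60 degrees) parked; high walls of the sleeve stop it some 7 degrees beyond either.
- square_pot: fresh square concrete pot, 96 x 96 x 86 mm, loose on the rubber pad in the middle of the disc, top 138 mm above the bench; origin at the centre of its underside. Not to be touched.
- line_reel: reel of line, 55 mm in diameter, 54 mm high, standing left of the disc; a bystander. Origin at its underside.
- label_roll: roll of white label tape lying flat, 106 mm in diameter, 48 mm high, right of the plunger; a bystander. Origin at its underside.
- tape_measure: tape measure, 36 x 86 x 64 mm, bystander at the left front. Origin at its underside.
- brush: flat brush, 191 mm long, 15 mm high, bystander at the right front. Origin at its underside.
- release_oil: bottle of mould oil, 58 mm in diameter, 170 mm high, bystander at the right rear. Origin at its underside.
- pencil: carpenter's pencil, 182 mm long, 8 mm high, bystander at the right front. Origin at its underside.

How it is judged:
By the outcome, as a careful person would: the job done as asked, in the order asked, and still so for the second after the job is handed in, with the robot touching nothing.
It also fails if it takes over 72 s, if anything falls off the work surface, if the arm or the gripper's body presses on something with over 40 N, if the wrist force passes 120 N, or if a joint passes its speed limit or range.

ROBOT

A 7-joint arm with a two-finger parallel gripper is mounted at the origin on a cart in front of the work surface, level with it; the furniture and walls round the work are solid. World frame = base frame: x ahead of the robot, y to its left, z up, the work surface at z = 0. Lengths are in m, angles in rad, forces in N, time in s.
With the tool pointing down it reaches from about 0.4 to 0.85 m from the base axis. Payload 4.5 kg.
Tool frame: the origin (TCP) lies on the front face of the gripper's body, between the roots of the fingers; the fingertips stand 73 mm ahead of it and the grasp point (between the pads) lies 54 mm ahead of it (bot.hold_point_z is the distance from the TCP to the grasp point, in m); z points along the fingers, y is the direction in which the jaws open and shut (so a half turn about z gives the same grasp; the last joint's range is limited). The gripper opens to 85 mm and grips with 20 to 120 N. Pads are 22 mm wide; open, the fingers measure 114 mm over their backs; the gripper's body (76 mm by 85 mm) begins 54 mm behind the grasp point. The pads swing forward as they close: fully open they stand 13 mm farther back than shut.
Start: joints at [-1.293, 0.689, -0.195, 1.565, 0.157, 0.902, -0.215], TCP at [0.151, 0.607, 0.304] pointing down, gripper open.
Joint ranges: [-3.01, 3.01], [-0.46, 2.08], [-1.47, 1.51], [0.13, 2.56], [-1, 4.14], [0.04, 2.09], [-2.66, 2.66]. Speed limits (rad/s): [2.57, 2.57, 3.14, 3.14, 3.14, 3.14, 3.14].

INTERFACE

Orientations are given as a unit quaternion [x, y, z, w].
In Python, from station import bot gives the robot as it stands.
- The arm moves only by the shell command python3 -m handwheel 'ROWS' [FORCE]. ROWS is JSON, one flat list of numbers, 5 for each row, row after row: the finger opening in mm, from 0 to 85.4, then the shift along the tool's x, y, z as a fraction of full scale, then the turn about the tool's z as a fraction of full scale. In form: [jaw, tx, ty, tz, roll, jaw, tx, ty, tz, roll, ...]. A call has 1 to 10 rows; each row is the pose to reach, as a shift and turn from the pose commanded when the call began, along the tool's axes at that moment; what a row does not reach only later rows make up. Full scale, the value 1, is 0.75 m for a shift and pi/2 rad for a turn. A row lasts 1/8 s, in which the tool goes at most 62.5 mm and 10.7 degrees, less where a joint would pass 70% of its speed; a pose out of reach is approached as far as the arm can. A call with a number of a shift or a turn outside -1 to 1 is refused whole. A call with a gripper value outside its range is refused whole. The fingers move at their own pace and stop on an object; FORCE is the grip in N (left out, the last holds). Time passes only in rows, so rows that repeat a pose let the fingers close. It gives the time, the measured TCP pose, the force and the opening at its end, in the units of the state.
- bot.read_state(): the state, without advancing time (a new reading comes with each control period).
- bot.read_camera(name): name is "side" or "top"; returns (picture, depth): 384x512x3 uint8, blue, green, red; 384x512 float32, m along the optical axis (not along the pixel's ray), 0 where there is no reading.
- bot.calibration(name): a dict with "camera_matrix" (3x3 intrinsics, pixels), "xyz" and "rotation" of the camera in the world. Camera axes: x right, y up, looking along -z (the intrinsics and any distortion apply to the point x, -y, -z); pixel columns grow to the right and rows downward; lengths in m; the calibration is good to about 2 mm. A picture is of the moment at which its call begins. calibration takes no time and is no camera call.
- bot.sign_off(): hands the job in, once; it reports no verdict.
Trained networks look in the newest picture that a camera, given by its name, has taken for a name from the list of things; names that differ only in an ending like _2 or _b are one class to them, and where a whole thing is asked for, a point or a joint stands for the part that bears it (a point fixed in the world has none). Each returns a list of dicts, best first, with "score" (0 to 1); they miss things now and then, are a little off and sometimes report something else, mostly with a low value. They report only what shows in the picture. A call takes as long as a camera call.
- bot.outline_of(camera, label): "region" (384x512 bool, what is visible of it) and "position" ([column, row] in pixels, amid what is visible of it).
The state is a dict: "time": time; "joint_positions": joint angles; "qd": joint speeds; "effort": joint torques, N m; "tool_pos": TCP position; "tool_rot": TCP orientation; "contact_force": force on the tool from outside, world axes, zero at the start; "moment": the same for the moment, N m; "opening": opening from 0.0 (shut) to 1.0 (fully open).
Only numpy, scipy, OpenCV 4.12 (cv2) and the standard library are available. Lean on these libraries where they do the work, as an engineer would, in place of code of your own. Each camera call takes 0.05 s, during which the arm holds its last target. There are 200 camera calls.

## Working session

There is one attempt and no reset: what is moved stays moved. The work goes in short steps, Python scripts to look and compute and a shell command to move; the robot and the scene stay as the last step left them, time stands still between calls to the robot, and variables do not carry over. Pictures are saved under pics/ and viewed, about 8 in all and at most 12, crops included, and the job is handed in when it is done.

```bash
mkdir -p pics; ls
cat > h.py <<'E'
import numpy as np, cv2
from station import bot
def cam(n):
    c=bot.calibration(n); return np.array(c["camera_matrix"]),np.array(c["xyz"]),np.array(c["rotation"]),c
def pts(n,depth,mask):
    K,t,R,_=cam(n)
    v,u=np.nonzero(mask&(depth>0)); d=depth[v,u]
    p=np.stack([(u-K[0,2])/K[0,0]*d,-(v-K[1,2])/K[1,1]*d,-d],1)
    return p@R.T+t
def proj(n,P):
    K,t,R,_=cam(n); q=(np.atleast_2d(P)-t)@R
    return np.stack([K[0,2]+K[0,0]*q[:,0]/-q[:,2],K[1,2]+K[1,1]*-q[:,1]/-q[:,2]],1)
E
python3 - <<'E'
from h import *
for n in("side","top"):
    im,d=bot.read_camera(n); cv2.imwrite(f"pics/{n}0.png",im); print(n,bot.calibration(n))
    for l in("disc","peg_top","grip_top","grip","square_pot","turntable","indexer"):
        for r in bot.outline_of(n,l)[:2]:
            p=pts(n,d,r["region"]); z=p[:,2].max() if len(p) else 0
            top=p[p[:,2]>np.percentile(p[:,2],97)-.006] if len(p) else p
            print(l,round(r["score"],2),r["position"],r["region"].sum(),top.mean(0).round(4) if len(p) else'',top.min(0).round(3) if len(p) else '',top.max(0).round(3) if len(p) else '')
print(bot.read_state())
a=cv2.imread("pics/side0.png");b=cv2.imread("pics/top0.png")
E
```

```text
pics
side {'camera_matrix': array([[494.54024679,   0.        , 257.14088456],
       [  0.        , 494.54024679, 188.56336128],
       [  0.        ,   0.        ,   1.        ]]), 'xyz': array([ 0.07173376, -1.38923185,  1.13021292]), 'rotation': array([ 0.43396263, -0.07887736, -0.15359234,  0.88423084])}Traceback (most recent call last):
  File "<stdin>", line 6, in <module>
  File "h.py", line 9, in pts
    return p@R.T+t
           ~^~~~
ValueError: matmul: Input operand 1 has a mismatch in its core dimension 0, with gufunc signature (n?,k),(k,m?)->(n?,m?) (size 4 is different from 3)
```

```bash
sed -i 's/np.array(c\["rotation"\]),c/Rotation.from_quat(c["rotation"]).as_matrix(),c/; 1a from scipy.spatial.transform import Rotation' h.py
python3 - <<'E'
from h import *
for n in("side","top"):
    im,d=bot.read_camera(n); cv2.imwrite(f"pics/{n}0.png",im)
    for l in("disc","peg_top","grip_top","grip","square_pot","turntable","indexer"):
        for r in bot.outline_of(n,l)[:2]:
            p=pts(n,d,r["region"])
            top=p[p[:,2]>np.percentile(p[:,2],97)-.006] if len(p) else p
            print(l,round(r["score"],2),r["position"],r["region"].sum(),top.mean(0).round(4) if len(p) else'',top.min(0).round(3) if len(p) else '',top.max(0).round(3) if len(p) else '')
print(bot.read_state(), bot.calibration("top"))
E
```

```text
disc 0.65 [239.1, 184.9] 1895 [ 0.5149 -0.0041  0.0518] [ 0.425 -0.14   0.047] [0.642 0.121 0.119]
peg_top 0.83 [235.3, 184.5] 1925 [ 0.5132 -0.0062  0.0508] [ 0.425 -0.137  0.047] [0.642 0.118 0.119]
grip_top 0.68 [260.3, 182.6] 83 [ 0.5494 -0.1155  0.1165] [ 0.542 -0.135  0.114] [ 0.558 -0.092  0.121]
grip 0.58 [245.5, 182.0] 2175 [ 0.5467 -0.0999  0.109 ] [ 0.516 -0.137  0.093] [0.56  0.112 0.121]
square_pot 0.62 [243.9, 169.8] 938 [0.5354 0.0128 0.136 ] [ 0.49  -0.03   0.132] [0.58  0.067 0.143]
turntable 0.78 [245.3, 184.4] 2289 [ 0.5441 -0.0822  0.1086] [ 0.485 -0.137  0.094] [0.586 0.119 0.121]
turntable 0.69 [259.8, 183.0] 88 [ 0.5495 -0.1165  0.1166] [ 0.542 -0.135  0.114] [ 0.558 -0.097  0.121]
indexer 0.7 [261.8, 195.3] 192 [ 0.5432 -0.1154  0.0795] [ 0.532 -0.125  0.075] [ 0.561 -0.101  0.084]
disc 0.77 [225.7, 214.2] 4565 [0.5309 0.0213 0.0525] [ 0.426 -0.089  0.048] [0.644 0.131 0.142]
peg_top 0.85 [229.8, 210.1] 4659 [0.5308 0.0217 0.0535] [ 0.426 -0.102  0.049] [0.644 0.131 0.142]
grip_top 0.61 [263.6, 195.7] 74 [ 0.5511 -0.108   0.1173] [ 0.543 -0.129  0.114] [ 0.558
[... 515 characters left out ...]
211e+01, -1.26669120e+00, -1.58882600e+01,
        1.00057790e-02,  1.48020776e-03,  4.07924873e-06]), 'tool_pos': array([0.1508283 , 0.60653825, 0.30392934]), 'tool_rot': array([ 1.21580303e-01,  9.92581598e-01,  4.17890271e-05, -5.16664198e-06]), 'contact_force': array([0.39593467, 0.07580655, 0.117149  ]), 'moment': array([ 0.03823132, -0.04587728,  0.00333419]), 'opening': 1.0025259514788945} {'camera_matrix': array([[351.08558302,   0.        , 254.81157337],
       [  0.        , 351.08558302, 195.88767366],
       [  0.        ,   0.        ,   1.        ]]), 'xyz': array([ 0.37519921, -0.10359517,  1.18372816]), 'rotation': array([ 0.0608747 , -0.04733066, -0.70401972,  0.7059818 ])}
```

View pics/top0.png

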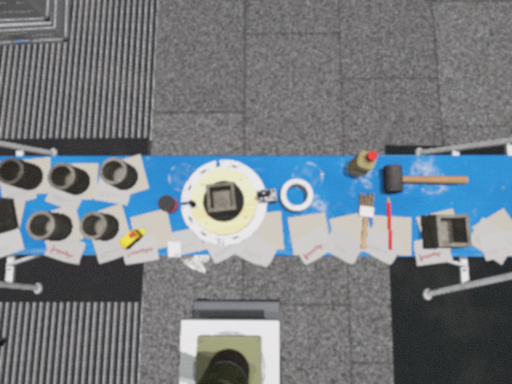

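View pics/side0.png

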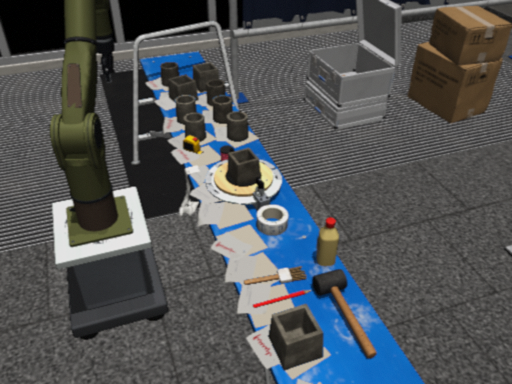

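The top view shows the disc centred near (225,202), the peg at (192,204), the T-handle at (265,195) and the label roll at (297,194). Next I fit the geometry from depth.

Run:
```python
from h import *
from scipy.optimize import least_squares
for n in("top","side"):
    im,d=bot.read_camera(n)
    P=pts(n,d,np.ones(d.shape,bool)); A=P
    near=np.hypot(P[:,0]-.535,P[:,1]-.02)<.19
    P=P[near]; print(n,'bench z',np.median(P[np.abs(P[:,2])<.01][:,2]))
    # whole plate + top: points z in .03-.056: fit outer boundary radius 142 via robust hull
    Q=P[(P[:,2]>.026)&(P[:,2]<.06)]
    a=np.arctan2(Q[:,1]-.015,Q[:,0]-.533); 
    W=P[(P[:,2]>.046)&(P[:,2]<.056)]
    def hullfit(Q,r,zc):
        h=cv2.convexHull(Q[:,:2].astype(np.float32))[:,0]
        s=least_squares(lambda p:np.hypot(h[:,0]-p[0],h[:,1]-p[1])-p[2],[.535,.02,r],loss='soft_l1',f_scale=.002); return s.x.round(4),len(h)
    print('plate',hullfit(Q,.142,0),'ply',hullfit(W,.110,0))
    for nm,lo,hi,c,rad in(("peg",.106,.12,(.54,.11),.035),("tbar",.11,.122,(.55,-.112),.035),("pot",.13,.145,(.535,.015),.08)):
        S=A[(A[:,2]>lo)&(A[:,2]<hi)&(np.hypot(A[:,0]-c[0],A[:,1]-c[1])<rad)]
        if len(S)>3:
            m=(S.min(0)+S.max(0))/2; r=cv2.minAreaRect(S[:,:2].astype(np.float32)*1000)
            w,v=np.linalg.eigh(np.cov(S[:,:2].T)); print(nm,len(S),S.mean(0).round(4),r,np.degrees(np.arctan2(v[1,1],v[0,1])))
K=im=cv2.imread("pics/top0.png")[140:240,165:325]; cv2.imwrite("pics/c0.png",cv2.resize(im,(800,500),interpolation=cv2.INTER_CUBIC))
print(proj("top",[[.55,-.112,.118],[.537,.114,.114]]))
```

```text
top bench z 0.000654363250822243
plate (array([0.5354, 0.0242, 0.1429]), 34) ply (array([0.5373, 0.0783, 0.1279]), 26)
peg 23 [0.5222 0.1171 0.1124] ((521.7454833984375, 116.94940185546875), (13.440973281860352, 15.27768325805664), 60.54206848144531) 125.0092735426862
tbar 65 [ 0.5509 -0.1073  0.1174] ((551.2413330078125, -108.03634643554688), (13.505505561828613, 43.55961227416992), 7.7831268310546875) 98.46353185202621
pot 355 [0.5354 0.0213 0.1377] ((536.5139770507812, 21.803237915039062), (86.08355712890625, 86.12104034423828), 5.870915412902832) 163.47240510442614
side bench z -0.0009571225915780968
plate (array([0.5339, 0.0276, 0.1463]), 31) ply (array([0.5364, 0.0117, 0.1139]), 24)
peg 11 [0.5209 0.1124 0.1098] ((522.4762573242188, 111.2218017578125), (13.21584415435791, 17.36091423034668), 10.065279960632324) 87.65549594123601
tbar 40 [ 0.5499 -0.1132  0.1143] ((549.9583129882812, -113.20384216308594), (16.0550594329834, 44.98029708862305), 8.376436233520508) 102.07649286983363
pot 199 [0.5342 0.0147 0.135 ] ((536.55224609375, 15.95467758178711), (89.20418548583984, 95.75813293457031), 5.231747627258301) 93.85867102933034
[[264.33025124 192.59770253]
 [191.22566909 196.87305311]]
```

View pics/c0.png

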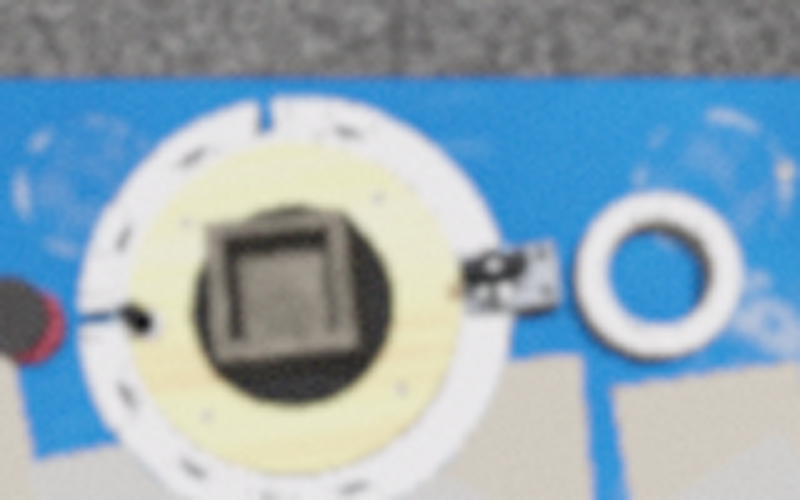

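```bash
cat >> h.py <<'E'
def plan(x,y,z,ydir_deg):
    s=bot.read_state(); R=Rotation.from_quat(s["tool_rot"]).as_matrix()
    t=R.T@(np.array([x,y,z])-s["tool_pos"])/.75
    a=np.degrees(np.arctan2(R[1,1],R[0,1])); r=-((ydir_deg-a+180)%360-180)/90
    print("tx ty tz roll",t.round(4),round(r,4),"| yaw",a.round(2),"pos",s["tool_pos"].round(4),"F",s["contact_force"].round(2),"M",s["moment"].round(2),"open",round(s["opening"],3),"t",s["time"],"j7",s["joint_positions"][6].round(2))
E
python3 -c "
from h import *
plan(.55,-.11,.25,7.5);plan(.35,.25,.30,40)"
```

```text
tx ty tz roll [-0.7471 -0.7986  0.0719] 0.7614 | yaw 76.03 pos [0.1509 0.6065 0.3039] F [ 0.28 -0.09  0.16] M [ 0.01 -0.01  0.  ] open 0.997 t 1.0 j7 -0.22
tx ty tz roll [-0.3724 -0.3972  0.0052] 0.4003 | yaw 76.03 pos [0.1509 0.6065 0.3039] F [ 0.28 -0.09  0.16] M [ 0.01 -0.01  0.  ] open 0.997 t 1.0 j7 -0.22
```

```bash
python3 -m handwheel '[60,-0.1,-0.1,0,0.1,60,-0.2,-0.2,0,0.2,60,-0.25,-0.25,0,0.3,60,-0.3,-0.3,0,0.4,60,-0.37,-0.4,0,0.4,60,-0.37,-0.4,0,0.4,60,-0.37,-0.4,0,0.4,60,-0.37,-0.4,0,0.4]' 40; python3 -c "
from h import *
plan(.55,-.11,.25,7.5)"
```

```text
time: 2.0
tool_pos: [0.3489, 0.2457, 0.3041]
tool_rot: [0.425, 0.905, -0.0, 0.0]
contact_force: [-0.2, 0.4, -0.2]
opening: 0.704
tx ty tz roll [-0.5361 -0.0965  0.0728] 0.3576 | yaw 39.68 pos [0.3489 0.2457 0.3041] F [-0.17  0.42 -0.25] M [ 0.    0.04 -0.  ] open 0.704 t 2.0 j7 -0.09
```

```bash
python3 -m handwheel '[60,-0.08,-0.02,0.01,0.1,60,-0.16,-0.03,0.02,0.2,60,-0.24,-0.04,0.03,0.3,60,-0.32,-0.06,0.04,0.3576,60,-0.4,-0.08,0.06,0.3576,60,-0.48,-0.09,0.07,0.3576,60,-0.536,-0.0965,0.0728,0.3576,60,-0.536,-0.0965,0.0728,0.3576,60,-0.536,-0.0965,0.0728,0.3576]'
python3 - <<'E'
from h import *
plan(.55,-.11,.164,7.5)
for n in("top","side"):
    im,d=bot.read_camera(n)
    P=pts(n,d,np.ones(d.shape,bool)); s=bot.read_state()["tool_pos"]
    S=P[(np.hypot(P[:,0]-s[0],P[:,1]-s[1])<.09)&(P[:,2]>.165)&(P[:,2]<.24)]
    print(n,len(S),S.min(0).round(3),S.max(0).round(3))
    S=P[(np.hypot(P[:,0]-s[0],P[:,1]-s[1])<.04)&(P[:,2]>.11)&(P[:,2]<.122)]
    if len(S):print(len(S),cv2.minAreaRect(S[:,:2].astype(np.float32)*1000))
    u,v=proj(n,[s-[0,0,.1]])[0].astype(int); c=im[max(0,v-45):v+45,u-60:u+60]; cv2.imwrite(f"pics/{n}1.png",cv2.resize(c,None,fx=5,fy=5,interpolation=cv2.INTER_CUBIC))
E
```

```text
time: 3.12
tool_pos: [0.5509, -0.1039, 0.249]
tool_rot: [0.656, 0.755, 0.0, -0.001]
contact_force: [0.2, 1.2, -0.6]
opening: 0.703
tx ty tz roll [-0.008  -0.0023  0.1134] 0.0053 | yaw 7.97 pos [ 0.5509 -0.1039  0.249 ] F [ 0.17  1.21 -0.6 ] M [0.05 0.04 0.06] open 0.703 t 3.125 j7 0.26Traceback (most recent call last):
  File "<stdin>", line 7, in <module>
    return umr_minimum(a, axis, None, out, keepdims, initial, where)
ValueError: zero-size array to reduction operation minimum which has no identity
```

Run:
```python
from h import *
n="side"
plan(.55,-.11,.164,7.5)
im,d=bot.read_camera(n)
P=pts(n,d,np.ones(d.shape,bool)); s=bot.read_state()["tool_pos"]
S=P[(np.hypot(P[:,0]-s[0],P[:,1]-s[1])<.09)&(P[:,2]>.165)&(P[:,2]<.24)]
print(n,len(S),S.min(0).round(3),S.max(0).round(3))
S=P[(np.hypot(P[:,0]-s[0],P[:,1]-s[1])<.04)&(P[:,2]>.11)&(P[:,2]<.122)]
if len(S):print(len(S),cv2.minAreaRect(S[:,:2].astype(np.float32)*1000))
q=proj(n,[s-[0,0,.073]+[0.035,.005,0],s-[0,0,.073]-[.035,.005,0]]);print(q)
u,v=proj(n,[s-[0,0,.1]])[0].astype(int); c=im[max(0,v-45):v+45,u-60:u+60]; print(u,v);cv2.imwrite(f"pics/{n}1.png",cv2.resize(c,None,fx=5,fy=5,interpolation=cv2.INTER_CUBIC))
```

```text
tx ty tz roll [-0.0086 -0.0021  0.1135] 0.0058 | yaw 8.02 pos [ 0.5507 -0.1035  0.2492] F [-0.96  0.22  0.11] M [ 0.01 -0.   -0.03] open 0.701 t 3.175 j7 0.26
side 216 [ 0.488 -0.131  0.179] [ 0.617 -0.082  0.24 ]
40 ((549.6039428710938, -113.3695068359375), (13.92877197265625, 48.05141830444336), 10.89749813079834)
[[268.42772011 161.27140075]
 [249.96231459 166.80298622]]
259 170
```

View pics/side1.png

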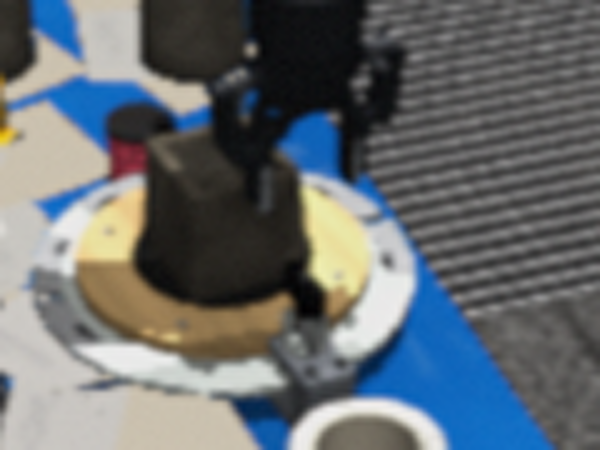

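```bash
python3 -m handwheel '[60,-0.004,-0.001,0.03,0.005,60,-0.0086,-0.0021,0.07,0.005,60,-0.0086,-0.0021,0.09,0.005,60,-0.0086,-0.0021,0.11,0.005,60,-0.0086,-0.0021,0.1135,0.005,60,-0.0086,-0.0021,0.1135,0.005,60,-0.0086,-0.0021,0.1135,0.005]'; python3 -c "
from h import *
plan(.55,-.11,.164,7.5)"
```

```text
time: 4.1
tool_pos: [0.5507, -0.1126, 0.1648]
tool_rot: [0.66, 0.751, 0.0, 0.001]
contact_force: [0.7, 0.3, -0.1]
opening: 0.706
tx ty tz roll [ 0.0035 -0.0004  0.0011] -0.0011 | yaw 7.4 pos [ 0.5507 -0.1126  0.1648] F [ 0.73  0.34 -0.09] M [ 0.02  0.02 -0.01] open 0.706 t 4.1 j7 0.26
```

```bash
python3 -m handwheel '[20,0,0,0,0,20,0,0,0,0,20,0,0,0,0,20,0,0,0,0]' 20;  python3 -m handwheel '[8,0,0,0,0,8,0,0,0,0,8,0,0,0,0,8,0,0,0,0]' 20; python3 -c "
from h import *
plan(.55,-.11,.164,7.5)"
```

```text
time: 4.6
tool_pos: [0.5502, -0.1125, 0.1642]
tool_rot: [0.66, 0.751, 0.0, -0.0]
contact_force: [1.3, 0.6, 0.4]
opening: 0.229
time: 5.1
tool_pos: [0.5499, -0.1125, 0.1642]
tool_rot: [0.66, 0.751, -0.0, -0.0]
contact_force: [-2.1, -0.1, 3.2]
opening: 0.158
tx ty tz roll [0.0034 0.0005 0.0003] -0.0012 | yaw 7.4 pos [ 0.5499 -0.1125  0.1642] F [-2.1  -0.07  3.15] M [0.06 0.49 0.1 ] open 0.158 t 5.1 j7 0.26
```

```bash
python3 -m handwheel '[8,0,0,0,0,8,0,0,-0.004,0,8,0,0,-0.008,0,8,0,0,-0.012,0,8,0,0,-0.016,0,8,0,0,-0.0195,0,8,0,0,-0.0195,0,8,0,0,-0.0195,0]' 50; python3 -c "
from h import *
plan(.55,-.11,.164,7.5)"
```

```text
time: 6.1
tool_pos: [0.5499, -0.1125, 0.1787]
tool_rot: [0.66, 0.751, -0.0, -0.0]
contact_force: [-0.3, -0.2, -8.5]
opening: 0.153
tx ty tz roll [0.0033 0.0006 0.0196] -0.0011 | yaw 7.4 pos [ 0.5499 -0.1125  0.1787] F [-0.32 -0.22 -8.5 ] M [-0.08  0.29  0.  ] open 0.153 t 6.1 j7 0.27
```

```bash
python3 -m handwheel '[8,0,0,0,0.05,8,0,0,0,0.1,8,0,0,0,0.15,8,0,0,0,0.2,8,0,0,0,0.2]'; python3 -c "
from h import *
plan(.55,-.11,.164,7.5)"
```

```text
time: 6.72
tool_pos: [0.5493, -0.1124, 0.1785]
tool_rot: [0.769, 0.639, -0.001, -0.001]
contact_force: [-3.1, -0.9, -8.1]
opening: 0.155
tx ty tz roll [0.0033 0.0004 0.0193] -0.2007 | yaw -10.56 pos [ 0.5493 -0.1124  0.1785] F [-3.1  -0.89 -8.13] M [-0.08  0.72 -0.03] open 0.155 t 6.725 j7 0.07
```

```bash
python3 -m handwheel '[8,0,-0.001,0,0.05,8,0,-0.0014,0,0.1,8,0.0003,-0.0018,0,0.15,8,0.0005,-0.0021,0,0.2,8,0.0005,-0.0022,0,0.25,8,0.0005,-0.0022,0,0.25]'; python3 -c "
from h import *
plan(.55,-.11,.164,7.5)"
```

```text
time: 7.48
tool_pos: [0.548, -0.1119, 0.1785]
tool_rot: [0.879, 0.477, -0.001, -0.0]
contact_force: [-2.4, -1.0, -7.6]
opening: 0.153
tx ty tz roll [0.0036 0.0008 0.0194] -0.4499 | yaw -32.99 pos [ 0.548  -0.1119  0.1785] F [-2.42 -0.98 -7.6 ] M [-0.31  0.7  -0.01] open 0.153 t 7.475 j7 -0.18
```

```bash
python3 -m handwheel '[8,0,-0.0006,0,0.05,8,0,-0.001,0,0.1,8,0,-0.0014,0,0.15,8,0,-0.0016,0,0.2,8,0,-0.0016,0,0.217,8,0,-0.0016,0,0.217]'; python3 -c "
from h import *
plan(.55,-.11,.164,7.5)"
```

```text
time: 8.22
tool_pos: [0.5472, -0.1112, 0.1786]
tool_rot: [0.947, 0.321, -0.0, -0.0]
contact_force: [-3.6, -0.2, -8.3]
opening: 0.151
tx ty tz roll [0.0039 0.001  0.0195] -0.667 | yaw -52.53 pos [ 0.5472 -0.1112  0.1786] F [-3.62 -0.17 -8.27] M [-0.39  0.82  0.02] open 0.151 t 8.225 j7 -0.4
```

```bash
python3 -m handwheel '[8,0,0,0.002,0,8,0,0,0.004,0,8,0,0,0.004,0]'; python3 -m handwheel '[8,0,0,0.001,0,8,0,0,0.002,0,8,0,0,0.002,0]';python3 -m handwheel '[8,0,0,0.0005,0,8,0,0,0.001,0,8,0,0,0.001,0]'; python3 -c "
from h import *
plan(.55,-.11,.164,7.5)"
```

```text
time: 8.6
tool_pos: [0.5473, -0.1112, 0.1755]
tool_rot: [0.947, 0.32, -0.0, -0.0]
contact_force: [-3.7, -0.4, -7.7]
opening: 0.154
time: 8.98
tool_pos: [0.5474, -0.1112, 0.1743]
tool_rot: [0.947, 0.32, -0.0, -0.0]
contact_force: [-5.0, -1.9, -6.1]
opening: 0.155
time: 9.35
tool_pos: [0.5474, -0.1112, 0.1742]
tool_rot: [0.947, 0.32, -0.0, -0.0]
contact_force: [-6.6, -0.9, -0.6]
opening: 0.152
tx ty tz roll [0.0038 0.0008 0.0135] -0.6682 | yaw -52.64 pos [ 0.5474 -0.1112  0.1742] F [-6.58 -0.95 -0.56] M [-0.24  1.51  0.06] open 0.152 t 9.35 j7 -0.39
```

```bash
python3 -m handwheel '[20,0,0,0,0,30,0,0,0,0,45,0,0,0,0,45,0,0,0,0,45,0,0,-0.04,0,45,0,0,-0.1,0,45,0,0,-0.1,0]' 20; python3 -c "
from h import *
plan(.521,.116,.25,7.4)"
```

```text
time: 10.22
tool_pos: [0.5496, -0.112, 0.2516]
tool_rot: [0.947, 0.32, 0.003, 0.002]
contact_force: [-0.1, 1.3, -1.1]
opening: 0.529
tx ty tz roll [ 0.1541 -0.2648  0.0014] -0.6672 | yaw -52.64 pos [ 0.5496 -0.112   0.2516] F [-0.08  1.31 -1.06] M [-0.02 -0.03  0.05] open 0.529 t 10.225 j7 -0.44
```

```bash
python3 -m handwheel '[40,0.035,-0.06,0,-0.1,40,0.07,-0.12,0,-0.2,40,0.1,-0.18,0,-0.3,40,0.13,-0.23,0,-0.4,40,0.154,-0.265,0,-0.5,40,0.154,-0.265,0,-0.6,40,0.154,-0.265,0,-0.667,40,0.154,-0.265,0,-0.667,40,0.154,-0.265,0,-0.667]'
python3 - <<'E'
from h import *
plan(.521,.116,.156,7.4)
for n in("top","side"):
    im,d=bot.read_camera(n); P=pts(n,d,np.ones(d.shape,bool))
    S=P[(np.hypot(P[:,0]-.55,P[:,1]+.11)<.035)&(P[:,2]>.105)]
    if len(S): print(n,np.percentile(S[:,2],[50,90]).round(4)); T=S[S[:,2]>np.percentile(S[:,2],90)-.008]; print(cv2.minAreaRect(T[:,:2].astype(np.float32)*1000))
    cv2.imwrite(f"pics/{n}2r.png",im)
    o=(225-80,150) if n=="top" else (205,120)
    c=im[o[1]:o[1]+100,o[0]:o[0]+140] if n=="top" else im[110:210,190:330]
    cv2.imwrite(f"pics/{n}2.png",c)
a=np.hstack([cv2.resize(cv2.imread(f"pics/{n}2.png"),(400,286),interpolation=cv2.INTER_CUBIC) for n in("top","side")]); cv2.imwrite("pics/two2.png",a)
E
```

```text
time: 11.35
tool_pos: [0.5187, 0.1168, 0.2482]
tool_rot: [0.661, 0.751, -0.0, -0.0]
contact_force: [0.3, -0.8, 0.3]
opening: 0.472
tx ty tz roll [-0.0014  0.003   0.1229] -0.0013 | yaw 7.28 pos [0.5187 0.1168 0.2482] F [ 0.34 -0.79  0.27] M [ 0.03  0.04 -0.01] open 0.472 t 11.35 j7 -0.08
top [0.1267 0.1305]
((551.8021240234375, -107.85530090332031), (42.390010833740234, 13.539891242980957), 38.007484436035156)
side [0.1203 0.1274]
((547.4758911132812, -114.61778259277344), (43.8654899597168, 13.746337890625), 37.52830505371094)
```

View pics/two2.png

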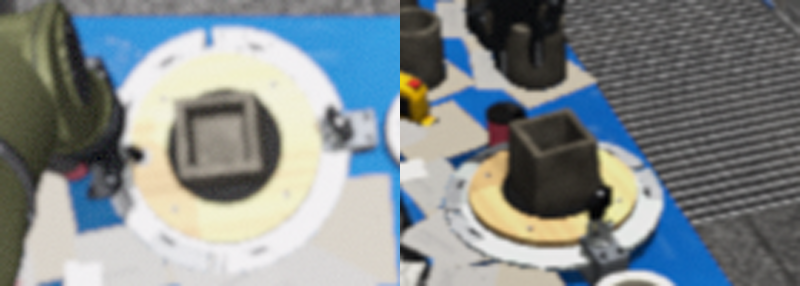

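```bash
python3 -m handwheel '[40,-0.0014,0.003,0.04,0,40,-0.0014,0.003,0.08,0,40,-0.0014,0.003,0.11,0,40,-0.0014,0.003,0.123,0,40,-0.0014,0.003,0.123,0,30,-0.0014,0.003,0.123,0,26,-0.0014,0.003,0.123,0,22,-0.0014,0.003,0.123,0,22,-0.0014,0.003,0.123,0]' 20
python3 - <<'E'
from h import *
plan(.521,.116,.156,7.4)
im,d=bot.read_camera("top")
c=im[185:265,160:290]; cv2.imwrite("pics/top3.png",cv2.resize(c,None,fx=6,fy=6,interpolation=cv2.INTER_CUBIC))
cv2.imwrite("pics/top3r.png",im)
print(proj("top",[[.5327,.0209,.036]]))
for a in (-80,-90,-100): print(a,proj("top",[[.5327+.137*np.cos(np.radians(a+7.4-90)),.0209+.137*np.sin(np.radians(a+7.4-90)),.0365]]))
E
```

```text
time: 12.58
tool_pos: [0.5213, 0.1162, 0.1565]
tool_rot: [0.66, 0.751, 0.0, 0.0]
contact_force: [0.2, 0.0, 0.7]
opening: 0.255
tx ty tz roll [-0.0002 -0.0004  0.0007] 0.0 | yaw 7.4 pos [0.5213 0.1162 0.1565] F [0.24 0.03 0.66] M [-0.03 -0.02  0.03] open 0.255 t 12.575 j7 -0.06
[[223.9142649  201.73280225]]
-80 [[235.78785334 241.64933081]]
-90 [[228.58738283 243.21553031]]
-100 [[221.24168959 243.49772866]]
```

View pics/top3.png

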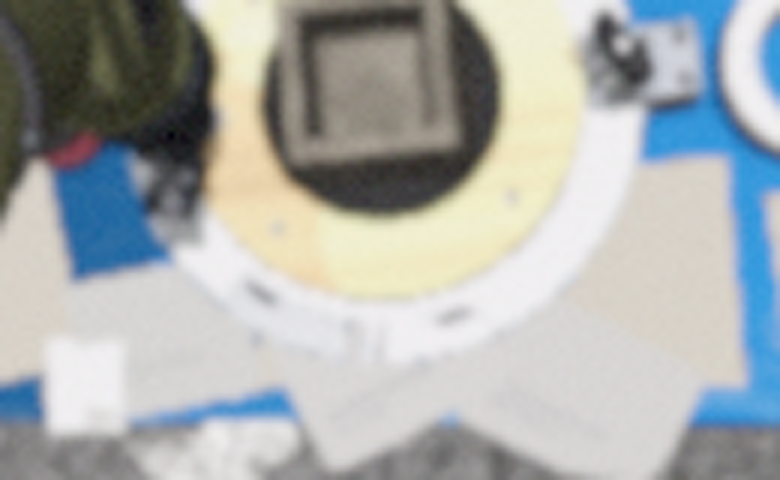

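Parked is confirmed: the T-bar sits at about 38° and +10 mm. The next notch shows at about pixel (221,242), roughly 100° round. Now I swing the disc.

```bash
python3 -m handwheel '[22,0,-0.0022,0,-0.0111,22,-0.0002,-0.0067,0,-0.0333,22,-0.0007,-0.0134,0,-0.0667,22,-0.0016,-0.02,0,-0.1,22,-0.0028,-0.0266,0,-0.1333,22,-0.0044,-0.0331,0,-0.1667,22,-0.0063,-0.0396,0,-0.2,22,-0.0085,-0.0459,0,-0.2333,22,-0.0102,-0.05,0,-0.2556,22,-0.0111,-0.0521,0,-0.2667]'; python3 -c "
from h import *
plan(.5327+.096*np.cos(np.radians(121.4)),.0209+.096*np.sin(np.radians(121.4)),.156,31.4)"
```

```text
time: 13.88
tool_pos: [0.4831, 0.1025, 0.1562]
tool_rot: [0.489, 0.872, -0.0, -0.0]
contact_force: [1.2, 1.4, 0.0]
opening: 0.255
tx ty tz roll [ 0.0007 -0.0003  0.0003] 0.0007 | yaw 31.46 pos [0.4831 0.1025 0.1562] F [1.21 1.38 0.04] M [ 0.19 -0.16  0.06] open 0.255 t 13.875 j7 0.18
```

```bash
python3 -m handwheel '[22,-0.0001,-0.0045,0,-0.0222,22,-0.0005,-0.0112,0,-0.0556,22,-0.0012,-0.0178,0,-0.0889,22,-0.0024,-0.0244,0,-0.1222,22,-0.0038,-0.031,0,-0.1556,22,-0.0056,-0.0374,0,-0.1889,22,-0.0077,-0.0438,0,-0.2222,22,-0.0102,-0.05,0,-0.2556,22,-0.013,-0.0561,0,-0.2889,22,-0.015,-0.0601,0,-0.3111]'; python3 -c "
from h import *
plan(.5327+.096*np.cos(np.radians(149.4)),.0209+.096*np.sin(np.radians(149.4)),.156,59.4)"
```

```text
time: 15.12
tool_pos: [0.4505, 0.0693, 0.1563]
tool_rot: [0.263, 0.965, -0.0, -0.0]
contact_force: [-0.4, 0.6, -0.4]
opening: 0.26
tx ty tz roll [0.0009 0.0002 0.0004] 0.0015 | yaw 59.53 pos [0.4505 0.0693 0.1563] F [-0.41  0.56 -0.4 ] M [ 0.23 -0.08  0.02] open 0.26 t 15.125 j7 0.47
```

```bash
python3 -m handwheel '[22,-0.0001,-0.0045,0,-0.0222,22,-0.0005,-0.0112,0,-0.0556,22,-0.0012,-0.0178,0,-0.0889,22,-0.0024,-0.0244,0,-0.1222,22,-0.0038,-0.031,0,-0.1556,22,-0.0056,-0.0374,0,-0.1889,22,-0.0077,-0.0438,0,-0.2222,22,-0.0102,-0.05,0,-0.2556,22,-0.013,-0.0561,0,-0.2889,22,-0.015,-0.0601,0,-0.3111]'
python3 - <<'E'
from h import *
plan(.5327+.096*np.cos(np.radians(177.4)),.0209+.096*np.sin(np.radians(177.4)),.156,87.4)
im,d=bot.read_camera("top"); c=im[160:250,180:300]; cv2.imwrite("pics/top4.png",cv2.resize(c,None,fx=6,fy=6,interpolation=cv2.INTER_CUBIC))
for a in (0,-10,-20,-30): print(a,(proj("top",[[.5327+.137*np.cos(np.radians(a+7.4-90)),.0209+.137*np.sin(np.radians(a+7.4-90)),.0365]])-[181,161])*6)
E
```

```text
time: 16.38
tool_pos: [0.4376, 0.0247, 0.1563]
tool_rot: [0.022, 1.0, -0.0, -0.0]
contact_force: [0.8, 0.7, -0.6]
opening: 0.258
tx ty tz roll [0.0011 0.0007 0.0003] 0.0013 | yaw 87.52 pos [0.4376 0.0247 0.1563] F [ 0.77  0.7  -0.6 ] M [ 0.23 -0.01 -0.02] open 0.258 t 16.375 j7 0.78
0 [[504.18647169 212.92705377]]
-10 [[506.0178121  255.89405059]]
-20 [[500.25936807 298.77443449]]
-30 [[487.01973363 340.24047898]]
```

View pics/top4.png

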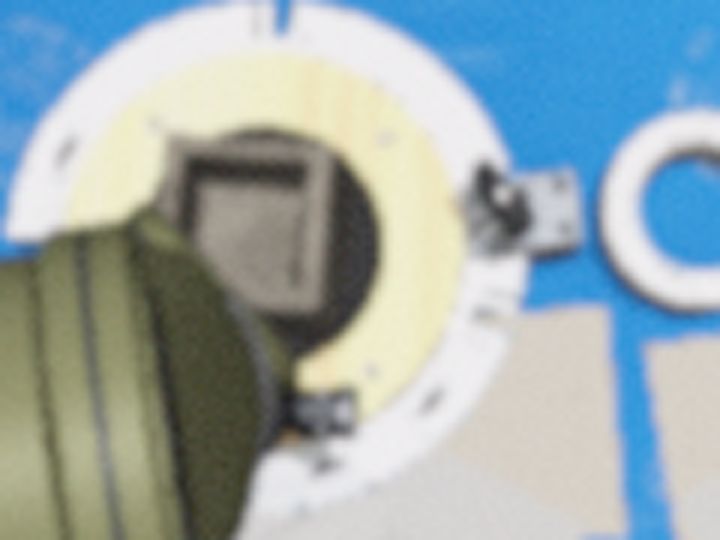

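```bash
python3 -m handwheel '[40,0,0,0,0,40,0,0,0,0,40,0,0,-0.04,0,40,0,0,-0.09,0,40,0,0,-0.125,0,40,0,0,-0.125,0.1,40,0,0,-0.125,0.2,40,0,0,-0.125,0.3,40,0,0,-0.125,0.4,40,0,0,-0.125,0.45]'; python3 -c "
from h import *
plan(.5488,-.1088,.25,-52.6)"
```

```text
time: 17.68
tool_pos: [0.4374, 0.0253, 0.25]
tool_rot: [0.369, 0.93, -0.0, -0.0]
contact_force: [-0.0, 0.4, -0.2]
opening: 0.471
tx ty tz roll [-0.2307 -0.0283  0.    ] 1.1035 | yaw 46.72 pos [0.4374 0.0253 0.25  ] F [-0.05  0.39 -0.22] M [-0.02 -0.06  0.03] open 0.471 t 17.675 j7 0.41
```

```bash
python3 -m handwheel '[45,-0.05,-0.006,0,0.1,45,-0.1,-0.012,0,0.2,45,-0.15,-0.018,0,0.3,45,-0.2,-0.024,0,0.4,45,-0.2307,-0.0283,0,0.5,45,-0.2307,-0.0283,0,0.6,45,-0.2307,-0.0283,0,0.7,45,-0.2307,-0.0283,0,0.8,45,-0.2307,-0.0283,0,0.9,45,-0.2307,-0.0283,0,0.95]'; python3 -c "
from h import *
plan(.5488,-.1088,.25,-52.6)"
```

```text
time: 18.92
tool_pos: [0.5492, -0.1081, 0.2498]
tool_rot: [0.902, 0.432, -0.0, -0.0]
contact_force: [-0.3, -0.2, -0.1]
opening: 0.523
tx ty tz roll [-0.001   0.0001 -0.0002] 0.1537 | yaw -38.77 pos [ 0.5492 -0.1081  0.2498] F [-0.26 -0.2  -0.08] M [ 0.05 -0.04  0.02] open 0.523 t 18.925 j7 -0.35
```

```bash
python3 -m handwheel '[45,-0.001,0,0,0.09,45,-0.001,0,0.02,0.1537,45,-0.001,0,0.05,0.1537,45,-0.001,0,0.08,0.1537,45,-0.001,0,0.101,0.1537,45,-0.001,0,0.101,0.1537,20,-0.001,0,0.101,0.1537,20,-0.001,0,0.101,0.1537,20,-0.001,0,0.101,0.1537]' 20; python3 -m handwheel '[8,0,0,0,0,8,0,0,0,0,8,0,0,0,0]' 20;  python3 -c "
from h import *
plan(.5488,-.1088,.174,-52.6)"
```

```text
time: 20.05
tool_pos: [0.5493, -0.1091, 0.1749]
tool_rot: [0.947, 0.322, 0.001, 0.0]
contact_force: [-0.7, 0.3, -0.6]
opening: 0.235
time: 20.42
tool_pos: [0.5493, -0.1093, 0.1747]
tool_rot: [0.947, 0.322, 0.0, 0.0]
contact_force: [-0.4, -0.8, 5.7]
opening: 0.159
tx ty tz roll [-0.0002 -0.001   0.0009] 0.0018 | yaw -52.44 pos [ 0.5493 -0.1093  0.1747] F [-0.4  -0.79  5.69] M [0.04 0.02 0.06] open 0.159 t 20.425 j7 -0.48
```

```bash
python3 -m handwheel '[8,0,0,0,0,8,0,0,-0.002,0,8,0,0,-0.004,0,8,0,0,-0.0065,0,8,0,0,-0.0065,0]' 50;  python3 -c "
from h import *
plan(.5488,-.1088,.174,-52.6)"
```

```text
time: 21.05
tool_pos: [0.5491, -0.1091, 0.1789]
tool_rot: [0.947, 0.322, 0.0, 0.0]
contact_force: [2.2, -0.6, -9.2]
opening: 0.15
tx ty tz roll [-0.0001 -0.0005  0.0066] 0.0019 | yaw -52.43 pos [ 0.5491 -0.1091  0.1789] F [ 2.16 -0.6  -9.16] M [-0.3  -0.74  0.03] open 0.15 t 21.05 j7 -0.48
```

```bash
python3 -m handwheel '[8,0,0,0,-0.05,8,0,0,0,-0.1,8,0,0,0,-0.16,8,0,0,0,-0.22,8,0,0,0,-0.28,8,0,0,0,-0.33,8,0,0,0,-0.33]';  python3 -m handwheel '[8,0,0,0,-0.05,8,0,0,0,-0.1,8,0,0,0,-0.16,8,0,0,0,-0.22,8,0,0,0,-0.28,8,0,0,0,-0.335,8,0,0,0,-0.335]'; python3 -c "
from h import *
plan(.5488,-.1088,.164,7.4)"
```

```text
time: 21.92
tool_pos: [0.549, -0.1091, 0.179]
tool_rot: [0.833, 0.554, 0.0, -0.0]
contact_force: [2.4, 0.4, -8.8]
opening: 0.155
time: 22.8
tool_pos: [0.5489, -0.1091, 0.179]
tool_rot: [0.661, 0.751, 0.0, -0.0]
contact_force: [3.8, 0.3, -9.4]
opening: 0.156
tx ty tz roll [ 0.0004 -0.0001  0.02  ] -0.0011 | yaw 7.3 pos [ 0.5489 -0.1091  0.179 ] F [ 3.8   0.29 -9.4 ] M [ 0.01 -0.68  0.02] open 0.156 t 22.8 j7 0.18
```

```bash
python3 -m handwheel '[8,0,0,0.002,0,8,0,0,0.004,0,8,0,0,0.006,0,8,0,0,0.0075,0,8,0,0,0.0075,0]'; python3 -m handwheel '[8,0,0,0.001,0,8,0,0,0.002,0,8,0,0,0.002,0]'; python3 -c "
from h import *
plan(.5488,-.1088,.164,7.4)"
```

```text
time: 23.42
tool_pos: [0.5489, -0.1091, 0.1734]
tool_rot: [0.66, 0.751, -0.0, -0.0]
contact_force: [1.6, -0.2, -7.2]
opening: 0.154
time: 23.8
tool_pos: [0.549, -0.1091, 0.1723]
tool_rot: [0.66, 0.751, 0.0, 0.0]
contact_force: [0.6, 0.4, -2.8]
opening: 0.154
tx ty tz roll [ 0.0004 -0.0002  0.0111] 0.0001 | yaw 7.41 pos [ 0.549  -0.1091  0.1723] F [ 0.59  0.38 -2.83] M [ 0.09 -0.23 -0.03] open 0.154 t 23.8 j7 0.18
```

```bash
python3 -m handwheel '[8,0,0,0.0006,0,20,0,0,0.0006,0,30,0,0,0.0006,0,45,0,0,0,0,45,0,0,0,0,45,0,0,-0.04,0,45,0,0,-0.08,0,45,0,0,-0.105,0,45,0,0,-0.105,-0.1,40,0,0,-0.105,-0.2]' 20; python3 -c "
from h import *
plan(.438,.0255,.25,87.4)"
```

```text
time: 25.05
tool_pos: [0.549, -0.1091, 0.2511]
tool_rot: [0.532, 0.847, 0.0, 0.0]
contact_force: [-0.1, -0.3, -0.1]
opening: 0.473
tx ty tz roll [ 0.2259 -0.0555  0.0014] -0.6854 | yaw 25.71 pos [ 0.549  -0.1091  0.2511] F [-0.11 -0.32 -0.08] M [-0.02 -0.   -0.  ] open 0.473 t 25.05 j7 0.42
```

```bash
python3 -m handwheel '[40,0.05,-0.012,0,-0.1,40,0.1,-0.024,0,-0.2,40,0.15,-0.036,0,-0.3,40,0.2,-0.05,0,-0.4,40,0.226,-0.0555,0,-0.5,40,0.226,-0.0555,0,-0.6,40,0.226,-0.0555,0,-0.6854,40,0.226,-0.0555,0,-0.6854,40,0.226,-0.0555,0,-0.6854]'
python3 - <<'E'
from h import *
plan(.438,.0255,.156,87.4)
n="side"; im,d=bot.read_camera(n); P=pts(n,d,np.ones(d.shape,bool))
S=P[(np.hypot(P[:,0]-.445,P[:,1]-.023)<.045)&(P[:,2]>.08)&(P[:,2]<.122)]
print('peg side',len(S),S.mean(0).round(4),S.min(0).round(3),S.max(0).round(3))
n="top"; im,d=bot.read_camera(n); P=pts(n,d,np.ones(d.shape,bool))
S=P[(np.hypot(P[:,0]-.55,P[:,1]+.109)<.035)&(P[:,2]>.105)&(P[:,2]<.14)]
if len(S): print(np.percentile(S[:,2],[50,90]).round(4),cv2.minAreaRect(S[S[:,2]>.115][:,:2].astype(np.float32)*1000))
S=P[(np.hypot(P[:,0]-.438,P[:,1]-.0255)<.05)&(P[:,2]>.09)&(P[:,2]<.122)]
print('peg top',len(S),S.mean(0) if len(S) else '')
E
```

```text
time: 26.18
tool_pos: [0.4387, 0.026, 0.2508]
tool_rot: [0.027, 1.0, 0.0, 0.0]
contact_force: [0.0, -0.3, -0.3]
opening: 0.471
tx ty tz roll [ 0.0009 -0.0007  0.1264] -0.005 | yaw 86.95 pos [0.4387 0.026  0.2508] F [ 0.03 -0.27 -0.25] M [-0.1   0.04 -0.03] open 0.471 t 26.175 j7 0.86
peg side 47 [0.4442 0.0189 0.0965] [0.429 0.009 0.08 ] [0.49  0.029 0.113]
[0.1239 0.1274] ((551.5556640625, -108.04523468017578), (13.148702621459961, 43.71735382080078), 8.015915870666504)
peg top 0
```

```bash
python3 -m handwheel '[40,0.0009,-0.0007,0.04,-0.005,40,0.0009,-0.0007,0.08,-0.005,40,0.0009,-0.0007,0.11,-0.005,40,0.0009,-0.0007,0.1264,-0.005,40,0.0009,-0.0007,0.1264,-0.005,30,0.0009,-0.0007,0.1264,-0.005,26,0.0009,-0.0007,0.1264,-0.005,22,0.0009,-0.0007,0.1264,-0.005,22,0.0009,-0.0007,0.1264,-0.005]' 20; python3 -c "
from h import *
plan(.438,.0255,.156,87.4)"
```

```text
time: 27.4
tool_pos: [0.4381, 0.0256, 0.1562]
tool_rot: [0.022, 1.0, 0.0, 0.0]
contact_force: [-0.1, -0.5, 0.5]
opening: 0.258
tx ty tz roll [ 0.0001 -0.0001  0.0003] 0.0015 | yaw 87.54 pos [0.4381 0.0256 0.1562] F [-0.07 -0.5   0.52] M [-0.05  0.    0.02] open 0.258 t 27.4 j7 0.72
```

```bash
python3 -m handwheel '[22,0,-0.0022,0,-0.0111,22,-0.0001,-0.0045,0,-0.0222,22,-0.0003,-0.0089,0,-0.0444,22,-0.0007,-0.0134,0,-0.0667,22,-0.0012,-0.0178,0,-0.0889,22,-0.0019,-0.0222,0,-0.1111,22,-0.0024,-0.0244,0,-0.1222,22,-0.0028,-0.0266,0,-0.1333]'; python3 -c "
from h import *
plan(.438,.0055,.156,99.4)"
```

```text
time: 28.4
tool_pos: [0.4392, 0.0062, 0.156]
tool_rot: [-0.084, 0.996, 0.001, 0.0]
contact_force: [-1.2, 4.3, 2.7]
opening: 0.256
tx ty tz roll [ 0.0018 -0.0006  0.    ] 0.0028 | yaw 99.65 pos [0.4392 0.0062 0.156 ] F [-1.23  4.34  2.75] M [1.04 0.26 0.03] open 0.256 t 28.4 j7 0.86
```

```bash
for i in 1; do python3 -m handwheel '[22,0,-0.0022,0,-0.0111,22,-0.0001,-0.0045,0,-0.0222,22,-0.0002,-0.0067,0,-0.0333,22,-0.0002,-0.0067,0,-0.0333]'; done; python3 -c "
from h import *
plan(.438,.0055,.156,99.4)"
```

```text
time: 28.9
tool_pos: [0.4403, -0.0001, 0.156]
tool_rot: [-0.109, 0.994, -0.001, -0.0]
contact_force: [-0.9, 2.4, 2.0]
opening: 0.258
tx ty tz roll [ 0.0013  0.008  -0.0001] 0.0344 | yaw 102.5 pos [ 4.403e-01 -1.000e-04  1.560e-01] F [-0.9   2.36  1.99] M [0.55 0.07 0.02] open 0.258 t 28.9 j7 0.9
```

```bash
python3 -m handwheel '[22,0,-0.0011,0,-0.0056,22,0,-0.0022,0,-0.0111,22,-0.0001,-0.0033,0,-0.0167,22,-0.0001,-0.0045,0,-0.0222]'; python3 -c "
from h import *
plan(.438,.0055,.156,99.4)"
```

```text
time: 29.4
tool_pos: [0.441, -0.0025, 0.156]
tool_rot: [-0.127, 0.992, 0.0, 0.0]
contact_force: [-0.7, 3.6, 2.7]
opening: 0.259
tx ty tz roll [ 0.0011  0.0113 -0.    ] 0.0577 | yaw 104.59 pos [ 0.441  -0.0025  0.156 ] F [-0.73  3.56  2.71] M [0.88 0.13 0.03] open 0.259 t 29.4 j7 0.93
```

```bash
python3 -m handwheel '[22,0,-0.0011,0,-0.0056,22,0,-0.0022,0,-0.0111,22,-0.0001,-0.0033,0,-0.0167,22,-0.0001,-0.0033,0,-0.0167]'; python3 -c "
from h import *
plan(.438,.0055,.156,99.4)"; python3 -m handwheel '[22,0,-0.0006,0,-0.0056,22,0,-0.0011,0,-0.0056,22,0,-0.0011,0,-0.0056]'
```

```text
time: 29.9
tool_pos: [0.4417, -0.0054, 0.156]
tool_rot: [-0.139, 0.99, -0.0, -0.0]
contact_force: [-1.0, 2.6, 1.4]
opening: 0.258
tx ty tz roll [ 0.0008  0.0153 -0.    ] 0.0736 | yaw 106.02 pos [ 0.4417 -0.0054  0.156 ] F [-1.04  2.64  1.43] M [0.64 0.13 0.01] open 0.258 t 29.9 j7 0.95
time: 30.28
tool_pos: [0.4419, -0.0059, 0.156]
tool_rot: [-0.144, 0.99, -0.0, -0.0]
contact_force: [-0.7, 2.8, 1.7]
opening: 0.263
```

```bash
python3 -m handwheel '[22,0,-0.0011,0,-0.0056,22,0,-0.0022,0,-0.0111,22,0,-0.0022,0,-0.0111]'; python3 -m handwheel '[22,0,-0.0011,0,-0.0056,22,0,-0.0022,0,-0.0111,22,0,-0.0022,0,-0.0111]'
python3 - <<'E'
from h import *
plan(.438,.0055,.156,99.4)
n="top"; im,d=bot.read_camera(n); P=pts(n,d,np.ones(d.shape,bool))
S=P[(np.hypot(P[:,0]-.55,P[:,1]+.109)<.035)&(P[:,2]>.105)&(P[:,2]<.14)]
print(np.percentile(S[:,2],[50,90]).round(4))
E
```

```text
time: 30.65
tool_pos: [0.4424, -0.0077, 0.156]
tool_rot: [-0.152, 0.988, -0.0, -0.0]
contact_force: [0.2, 3.1, 1.3]
opening: 0.258
time: 31.02
tool_pos: [0.4429, -0.0091, 0.156]
tool_rot: [-0.161, 0.987, -0.0, 0.0]
contact_force: [-1.0, 2.3, 2.0]
opening: 0.259
tx ty tz roll [ 0.0001  0.0205 -0.    ] 0.1016 | yaw 108.54 pos [ 0.4429 -0.0091  0.156 ] F [-0.96  2.31  1.97] M [ 0.69  0.12 -0.04] open 0.259 t 31.025 j7 0.99
[0.1225 0.1258]
```

```bash
python3 -m handwheel '[22,0,-0.0011,0,-0.0056,22,0,-0.0022,0,-0.0111,22,0,-0.0022,0,-0.0111]'; python3 -m handwheel '[22,0,-0.0011,0,-0.0056,22,0,-0.0022,0,-0.0111,22,0,-0.0022,0,-0.0111]'
python3 - <<'E'
from h import *
plan(.438,.0055,.156,99.4)
n="top"; im,d=bot.read_camera(n); P=pts(n,d,np.ones(d.shape,bool))
S=P[(np.hypot(P[:,0]-.55,P[:,1]+.109)<.035)&(P[:,2]>.105)&(P[:,2]<.14)]
print(np.percentile(S[:,2],[50,90]).round(4))
c=im[160:250,180:300]; cv2.imwrite("pics/top5.png",cv2.resize(c,None,fx=6,fy=6,interpolation=cv2.INTER_CUBIC))
E
```

```text
time: 31.45
tool_pos: [0.4436, -0.011, 0.156]
tool_rot: [-0.17, 0.986, -0.0, -0.0]
contact_force: [1.4, 2.1, 1.5]
opening: 0.259
time: 31.82
tool_pos: [0.4438, -0.0127, 0.1559]
tool_rot: [-0.178, 0.984, -0.0, -0.0]
contact_force: [-0.2, 0.4, 0.3]
opening: 0.263
tx ty tz roll [-0.0012  0.0255 -0.0002] 0.1233 | yaw 110.5 pos [ 0.4438 -0.0127  0.1559] F [-0.24  0.4   0.26] M [-0.02 -0.02 -0.04] open 0.263 t 31.825 j7 1.02
[0.1174 0.1208]
```

View pics/top5.png

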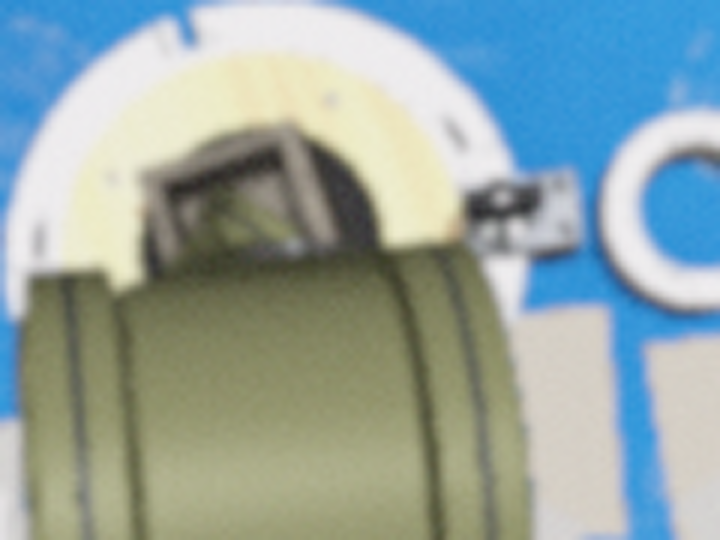

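```bash
python3 -m handwheel '[40,0,0,0,0,40,0,0,0,0,40,0,0,-0.04,0,40,0,0,-0.09,0,40,0,0,-0.15,0,40,0.05,0,-0.2,0,40,0.09,0,-0.2,0,40,0.09,0,-0.2,0]'
python3 - <<'E'
from h import *
plan(.438,.0055,.156,99.4)
for n in("top","side"):
    for k in range(3):
        im,d=bot.read_camera(n); P=pts(n,d,np.ones(d.shape,bool))
        S=P[(np.hypot(P[:,0]-.55,P[:,1]+.109)<.035)&(P[:,2]>.105)&(P[:,2]<.14)]
        T=S[S[:,2]>np.percentile(S[:,2],90)-.008]
        Q=P[(np.hypot(P[:,0]-.44,P[:,1]+.01)<.05)&(P[:,2]>.105)&(P[:,2]<.122)]
        Z=P[(P[:,2]>.13)&(P[:,2]<.145)&(np.hypot(P[:,0]-.533,P[:,1]-.021)<.08)]
        print(n,len(S),np.percentile(S[:,2],[50,90]).round(4),cv2.minAreaRect(T[:,:2].astype(np.float32)*1000),'peg',len(Q),Q.mean(0).round(4) if len(Q) else '','pot',len(Z),Z.mean(0).round(3))
    cv2.imwrite(f"pics/{n}6r.png",im)
a=cv2.imread("pics/top6r.png")[160:250,170:290];b=cv2.imread("pics/side6r.png")[120:210,190:310]
cv2.imwrite("pics/two6.png",cv2.resize(np.hstack([a,b]),(800,300),interpolation=cv2.INTER_CUBIC))
E
```

```text
time: 32.88
tool_pos: [0.3783, -0.037, 0.3062]
tool_rot: [-0.178, 0.984, -0.001, -0.001]
contact_force: [0.7, 0.2, -0.4]
opening: 0.469
tx ty tz roll [-0.0949  0.0255  0.1999] 0.123 | yaw 110.47 pos [ 0.3783 -0.037   0.3062] F [ 0.7   0.17 -0.36] M [0.01 0.03 0.06] open 0.469 t 32.875 j7 1.34
top 69 [0.1175 0.12  ] ((551.3892211914062, -108.0088119506836), (13.422124862670898, 43.57191848754883), 8.046097755432129) peg 0  pot 349 [0.535 0.024 0.138]
top 68 [0.1169 0.1197] ((551.4370727539062, -106.61207580566406), (13.719240188598633, 40.79169845581055), 7.0583672523498535) peg 0  pot 350 [0.535 0.024 0.137]
top 69 [0.1171 0.1195] ((551.5438232421875, -108.08607482910156), (13.294724464416504, 43.72570037841797), 7.29872989654541) peg 0  pot 349 [0.535 0.024 0.138]
side 49 [0.1138 0.1173] ((550.25537109375, -109.78024291992188), (16.40469741821289, 51.94930648803711), 8.170244216918945) peg 13 [ 0.4424 -0.0166  0.1096] pot 198 [0.532 0.017 0.135]
side 49 [0.114  0.1177] ((549.5477294921875, -109.79611206054688), (13.868976593017578, 45.93594741821289), 10.685131072998047) peg 14 [ 0.4434 -0.0171  0.1097] pot 204 [0.534 0.016 0.135]
side 48 [0.114  0.1174] ((551.0775756835938, -113.73594665527344), (15.840568542480469, 48.315670013427734), 8.0258150100708) peg 13 [ 0.4422 -0.0183  0.1101] pot 211 [0.533 0.017 0.135]
```

View pics/two6.png

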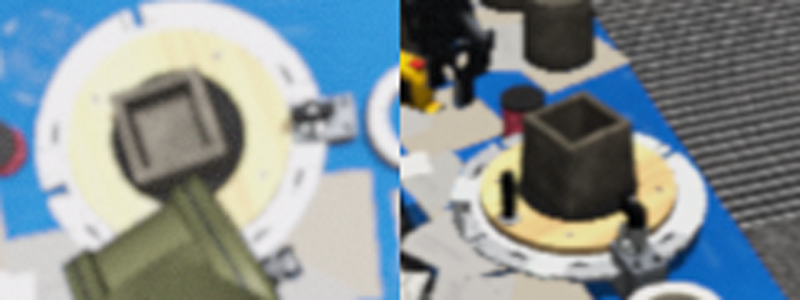

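```bash
python3 -c "
from station import bot
print(bot.sign_off(), bot.read_state()['time'])"
```

```text
the job is handed in; nothing more can be done
the job is handed in; nothing more can be done
```

The disc now stands at its next index segment, about 101° on, with the plunger home in the notch and the arm clear. I handed the job in at about 33 s.

**What I did:**
- **Unlocking:** I lifted the T-handle about 14.5 mm, turned it 60° clockwise and let it down into the park notch, 10.0 mm up.
- **First swing:** I swung the disc about 80° by its peg, held loosely between the fingers, at about 1–2 N.
- **Locking:** I turned the handle back and let the pin down onto the segment at about +7 mm. I then moved the disc on in steps of about 3° falling to 1° at 2–4 N, until the pin dropped.

**Last checks:**
- **Plunger height:** The push at the peg fell from about 2–3 N to about 0.4 N as the pin dropped. The T-bar top is back at its starting height in both cameras, within about 0.5 mm: 0.117 m in the top view, 0.114 m in the side view.
- **Handle direction:** The bar points along the locked direction again, at about 7–8° in the top view.
- **Pot:** It is still centred on the disc and I saw no contact with it.
- **Forces:** The highest force I read was about 12 N.

**Disagreements and gaps:**
- The two cameras differ by about 5 mm in y, so I relied on the forces felt at the handle to find its axis.
- I did not nudge the disc back to test the lock; the height match and the drop in force are the evidence that it is home.

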